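Shut and pin the topping hopper

ROBOT

A 6-joint arm with a two-finger parallel gripper is mounted at the origin on the work surface. World frame = base frame: x ahead of the robot, y to its left, z up, the work surface at z = 0. Lengths are in mm, angles in rad, forces in N, time in s.
With the tool pointing down it reaches from about 275 to 750 mm from the base axis. Payload 10.2 kg.
Tool frame: the origin (TCP) lies between the finger pads; the fingertips stand 8 mm ahead of it and the grasp point (between the pads) lies 11 mm behind it; z points along the fingers, x is the direction in which the jaws open and shut, and the axes are right-handed (so a half turn about z gives the same grasp; the last joint's range is limited). The gripper opens to 85 mm and grips with 20 to 120 N. Pads are 22 mm wide; open, the fingers measure 114 mm over their backs; the gripper's body (76 mm by 85 mm) begins 54 mm behind the grasp point. The pads swing forward as they close: fully open they stand 13 mm farther back than shut.
Start: joints at [-1.448, 0.313, 1.498, -0, 1.331, -0.223], TCP at [177.936, -493.933, 239.294] pointing down, gripper open.
Joint ranges: [-2.94, 2.94], [-0.97, 2.17], [0.19, 2.56], [-1.23, 4.37], [0.02, 3.11], [-2.88, 2.88]. Speed limits (rad/s): [2.39, 2.39, 3.01, 3.14, 3.14, 3.14].

INTERFACE

Orientations are given as a unit quaternion [w, x, y, z].
In Python, from rig import sense, eyes, ctrl gives the robot as it stands.
- The arm moves only by the tool move_arm, never from a script. Its argument "rows" is a list that holds one entry, the list of rows, each a list of 5 numbers: the shift along the tool's x, y, z in mm, then the turn about the tool's z in units of 6 degrees (1.0 is 6 degrees), then the gripper command: -1 is shut, 1 is fully open, values between are in proportion. In form: [[[dx, dy, dz, roll, jaw], ...]]. A call has 1 to 12 rows; each row is the pose to reach, as a shift and turn from the pose measured when the call began, along the tool's axes at that moment; what a row does not reach only later rows make up. A row lasts 1/8 s, in which the tool goes at most 62.5 mm and 10.7 degrees, less where a joint would pass 70% of its speed; a pose out of reach is approached as far as the arm can. A call with a gripper value outside its range is refused whole. The fingers move at their own pace and stop on an object; "squeeze" is the grip in N (left out, the last holds). Time passes only in rows, so rows that repeat a pose let the fingers close. It gives the time, the measured TCP pose, the force and the opening at its end, in the units of the state.
- sense(): the state, without advancing time (a new reading comes with each control period).
- eyes.capture(name): name is "side" or "top"; returns a dict with "color" (384x512x3 uint8, blue, green, red), "vertical_fov" (degrees; the focal length in pixels is half the picture's height over the tangent of half this angle, whatever the lens; pixels are square), "cx", "cy" (the principal point, pixels), "xyz" and "attitude" of the camera in the world. Camera axes: x right, y down, z forward; pixel columns grow to the right and rows downward; lengths in mm; the calibration is good to about 2 mm. A picture is of the moment at which its call begins. There is no depth.
- ctrl.finish_job(): hands the job in, once; it reports no verdict.
The state is a dict: "time_s": time; "joints": joint angles; "dq": joint speeds; "tau": joint torques, N m; "eef_pos": TCP position; "ee_rot": TCP orientation; "force": force on the tool from outside, world axes, zero at the start; "wrist_torque": the same for the moment, N m; "grip_width": opening from 0.0 (shut) to 1.0 (fully open).
Only numpy, scipy, OpenCV 4.12 (cv2) and the standard library are available. Lean on these libraries where they do the work, as an engineer would, in place of code of your own. Each camera call takes 0.05 s, during which the arm holds its last target. There are 200 camera calls.

TASK

Get the topping hopper ready on the pastry bench: swing its lid fully shut, then take the T-handled locking pin out of the rack and push it through the hole in the lid's tongue and the boss under it until its collar rests on the lid, and let go of it there. The other two rods stay in the rack and everything else on the bench stays where it is.

Things in the scene. Friction and masses are not known exactly. Their poses are not given: they have to be found in the camera images.
- hopper: Fixed steel bin tilted 30 deg to its front on a grey stand. Origin on the table straight below the hole; own x level to the rear, z up. Slope normal (-0.5,0,0.866), up the slope (0.866,0,0.5). At the low front edge a boss 60 mm wide, 30 thick, has a 19 mm through hole along the normal, mouth centre 140 mm above the origin, free below. Bin 180 mm wide. Lid hinge: along y through (0.192,0,0.258).
- lid (a joint): Lid angle, rad: 0 fully shut (on its stop, hole in line with the boss's), growing as it swings up about the rear hinge, at most 1.0; stiff (0.6 N m), stays where left. Steel plate 185 mm long from the hinge, 190 wide, 8 thick, then at the front centre a tongue 60 mm wide, reaching 255 mm from the hinge, with a 19 mm hole.
- lid_hole (a point): Centre of the hole in the lid's tongue, on the lid's upper face, 225 mm from the hinge line. z axis: the lid's upper normal; x: along the lid to the hinge. With the lid shut it lies 10 mm above the boss's mouth along the slope's normal; lid and boss together are 40 mm thick.
- rack: Fixed wooden block 90 x 260 x 100 mm (x, y, z) with three upright through holes 19 mm wide, at own y -80, 0 and +80 mm. Origin at the centre of its underside.
- pin: Locking pin: round steel shank 14 mm thick, 95 long, tapered tip; above it a collar 36 mm wide, 6 thick, a neck 20 mm long and a black cross bar (T handle) 70 mm long along own x, 16 thick along own y, 22 high. 143 mm in all, 160 g. Stands upright in one of the rack's three holes; origin at the centre of the lower tip, z up along the shank.
- pin_grip (a point): Centre of the pin's T handle, 132 mm from its tip; the axes are the pin's.
- pin_collar (a point): On the pin's axis at the underside of its collar, 95 mm from its tip. It rests on the rack's top at the start.
- tamper: Another rod, not wanted: same shank and collar with a round black knob 32 mm wide, 150 mm in all. Stands upright in one of the rack's three holes; origin at the centre of the lower tip, z up along the shank.
- thermometer: Another rod, not wanted: 12 mm steel shank and same collar with a flat round dial 48 mm wide, 136 mm in all. Stands upright in one of the rack's three holes; origin at the centre of the lower tip, z up along the shank.
- oil_bottle: Amber oil bottle, 56 mm wide, 180 mm high, between hopper and rack. Origin under its base. Leave alone.
- tin: Tin 60 mm wide, 90 mm high, standing in front of the hopper. Origin under its base. Leave alone.
- jar: Glass jar 60 mm wide, 90 mm high, standing in front of the rack. Origin under its base. Leave alone.
- bowl: Steel bowl 110 mm wide, 50 mm high, nearest the robot. Origin under its base. Leave alone.
- spatula: Spatula 260 mm long lying at the robot's left. Leave alone.
Things that resemble listed ones, but are neither listed nor needed, are in the scene too. What is shaped like the pin but orange is not meant.

How it is judged (in metres and radians):
On the way, in this order (a step that is already met when the one before it is completed fails the run):
1. the lid is swung fully shut (value of joint lid below 0.05 rad), for 0.2 s.
2. the pin is through lid and boss, its collar on the lid (z of pin_collar in the frame of lid_hole between -0.004 and 0.008 m and x of pin_collar in the frame of lid_hole between -0.008 and 0.008 m and y of pin_collar in the frame of lid_hole between -0.008 and 0.008 m and angle between the z axis of pin and the z axis of lid_hole, either way round below 0.2 rad and value of joint lid below 0.05 rad), for 0.2 s.
At the end, for the whole second after the job is handed in: The lid is shut (within 0.05 rad) and the locking pin is at rest through the lid's and the boss's holes: underside of its collar within 8 mm of the lid's face and of the hole's centre across it, its axis within 0.2 rad of the hole's (all of step 2 and linear speed of pin below 0.02 m/s); the robot touches nothing.
It fails at once if the tamper or thermometer is moved more than 30 mm or tipped over (distance of any of tamper, thermometer from where it was at the start of the episode above 0.03 m or angle between any of tamper, thermometer's own z axis and vertical above 0.5 rad).
It fails at once if the oil bottle is moved more than 30 mm or tipped over (distance of oil_bottle from where it was at the start of the episode above 0.03 m or angle between oil_bottle's own z axis and vertical above 0.5 rad).
It fails at once if the tin or jar is moved more than 30 mm or tipped over (distance of any of tin, jar from where it was at the start of the episode above 0.03 m or angle between any of tin, jar's own z axis and vertical above 0.5 rad).
It fails at once if the bowl is moved more than 30 mm or tipped over (distance of bowl from where it was at the start of the episode above 0.03 m or angle between bowl's own z axis and vertical above 0.5 rad).
It fails at once if the spatula is moved more than 30 mm or tipped over (distance of spatula from where it was at the start of the episode above 0.03 m).
It also fails if it takes over 62 s, if anything falls off the work surface, if the arm or the gripper's body presses on something with over 40 N, if the wrist force passes 120 N, or if a joint passes its speed limit or range.

## Working session

There is one attempt and no reset: what is moved stays moved. The work goes in short steps, Python scripts to look and compute and a tool call to move; the robot and the scene stay as the last step left them, time stands still between calls to the robot, and variables do not carry over. Pictures are saved under pics/ and viewed, about 8 in all and at most 12, crops included, and the job is handed in when it is done.

Besides the shell and the picture viewer there is one more tool, called after "Emit:" in YAML: its name, and indented under it one key for each argument. move_arm: Moves the arm, as the interface text tells. Its arguments: {"type":"object","properties":{"rows":{"type":"array","items":{"type":"array","items":{"type":"array","items":{"type":"number"}}}},"squeeze":{"type":"number"}},"required":["rows"]}

```bash
mkdir -p pics; ls; python3 - <<'E'
from rig import sense, eyes
import cv2
s=sense();print(s)
for n in("side","top"):
    c=eyes.capture(n);cv2.imwrite(f"pics/{n}0.png",c["color"]);print(n,{k:v for k,v in c.items() if k!="color"})
E
```

```text
pics
{'time_s': 0.0, 'joints': array([-1.44843908e+00,  3.13450466e-01,  1.49845715e+00,  1.11327643e-05,
        1.33098858e+00, -2.23407479e-01]), 'dq': array([-5.03280135e-04,  5.77297618e-04,  1.49243985e-03,  9.47066372e-04,
        6.32545253e-05,  1.01364457e-03]), 'tau': array([ 1.30491761e-03, -4.12268543e+01, -2.59734017e+01,  5.92960689e-06,
        4.27687308e-03,  3.31429817e-05]), 'eef_pos': array([ 177.88705834, -493.6777929 ,  238.72727665]), 'ee_rot': array([-4.87182637e-04,  8.18203269e-01, -5.74928678e-01, -4.32995591e-04]), 'force': array([ 0.43465573, -0.65677409,  0.64025078]), 'wrist_torque': array([ 0.01185077,  0.04207352, -0.01182776]), 'grip_width': 1.0015839021168185}
side {'vertical_fov': 49.61965484601757, 'cx': 248.91691017958155, 'cy': 193.7910019655774, 'xyz': array([ 531.27485113, -707.778749  ,  890.03192568]), 'attitude': array([-0.40286021,  0.91503903, -0.01772424,  0.00964723])}
top {'vertical_fov': 42.30535484119794, 'cx': 252.68025200409227, 'cy': 194.7279756426578, 'xyz': array([ 382.4973653 ,   92.93693725, 1677.97960322]), 'attitude': array([ 0.03508096, -0.70164755,  0.71006394, -0.0476365 ])}
```

View pics/side0.png

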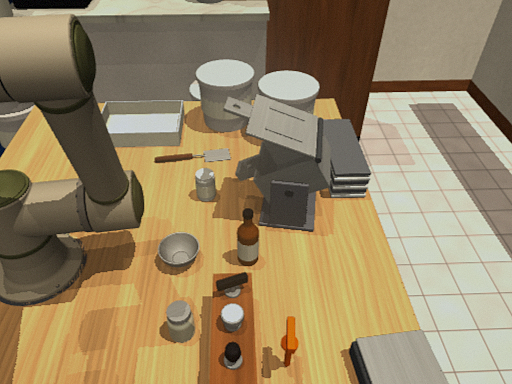

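View pics/top0.png

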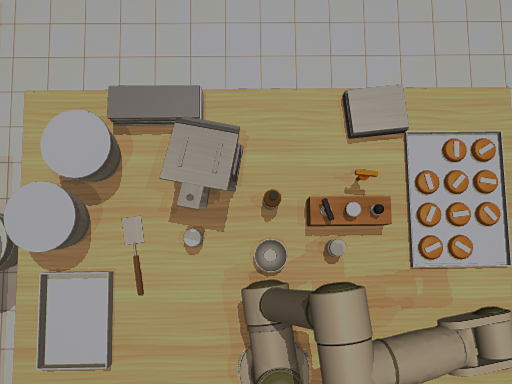

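The pin (black T bar) stands in the rack's left-hand (+y) hole, at side (233,283) and top (327,209). The lid is open: tongue at top (190,197), side (238,106). I'll enlarge these areas.

```bash
cat > h.py <<'E'
import numpy as np, cv2
from scipy.spatial.transform import Rotation as R
from rig import sense, eyes
def rot(q): return R.from_quat(np.asarray(q),scalar_first=True)
CAM={}
def cam(n):
    if n not in CAM: CAM[n]=eyes.capture(n)
    return CAM[n]
def f(c): return 192/np.tan(np.radians(c["vertical_fov"])/2)
def ray(n,uv):
    c=cam(n); d=np.array([uv[0]-c["cx"],uv[1]-c["cy"],f(c)]); d=rot(c["attitude"]).apply(d)
    return c["xyz"],d/np.linalg.norm(d)
def onz(n,uv,z):
    o,d=ray(n,uv); return o+d*(z-o[2])/d[2]
def tri(a,b):
    o1,d1=ray("side",a);o2,d2=ray("top",b)
    t=np.linalg.lstsq(np.c_[d1,-d2],o2-o1,rcond=None)[0]
    p,q=o1+t[0]*d1,o2+t[1]*d2; return (p+q)/2,np.linalg.norm(p-q)
def proj(n,p):
    c=cam(n); v=rot(c["attitude"]).inv().apply(np.asarray(p)-c["xyz"]); return np.c_[v[...,0],v[...,1]]/v[...,2:]*f(c)+[c["cx"],c["cy"]] if v.ndim>1 else v[:2]/v[2]*f(c)+[c["cx"],c["cy"]]
E
python3 - <<'E'
import cv2,numpy as np
s=cv2.imread("pics/side0.png");t=cv2.imread("pics/top0.png")
def crop(i,x,y,w,h,k):
    return cv2.resize(i[y:y+h,x:x+w],None,fx=k,fy=k,interpolation=cv2.INTER_CUBIC)
a=np.vstack([crop(s,215,85,120,150,4)])
b=crop(t,155,110,95,110,5)
cv2.imwrite("pics/c1.png",np.hstack([a[:550],b[:550,:320]*1]) if 0 else np.hstack([a[:550,:480],crop(t,155,110,64*1,110,5)]))
cv2.imwrite("pics/c2.png",np.hstack([crop(s,195,260,80,124,4),crop(t,300,160,96,99,5)[:496]  ]) if crop(s,195,260,80,124,4).shape[0]==496 and 0 else np.hstack([crop(s,195,260,80,120,4),crop(t,300,160,96,96,5)]))
E
```

```text
(no output)
```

View pics/c1.png

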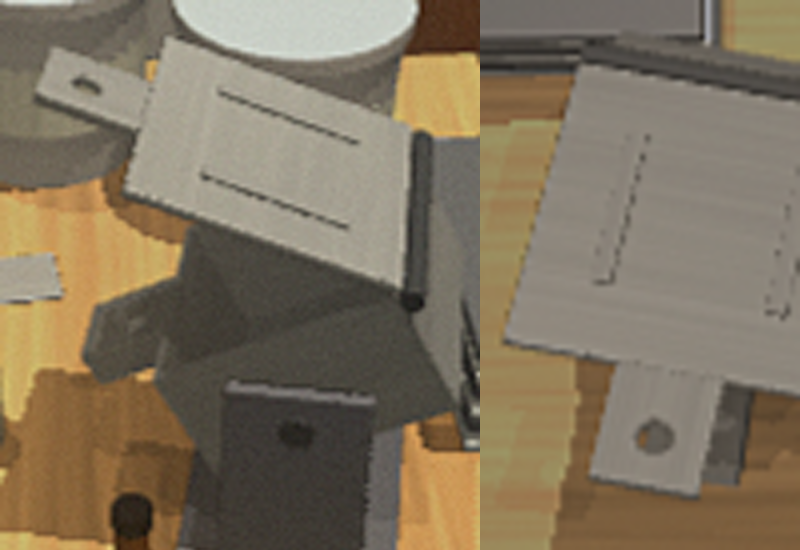

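View pics/c2.png

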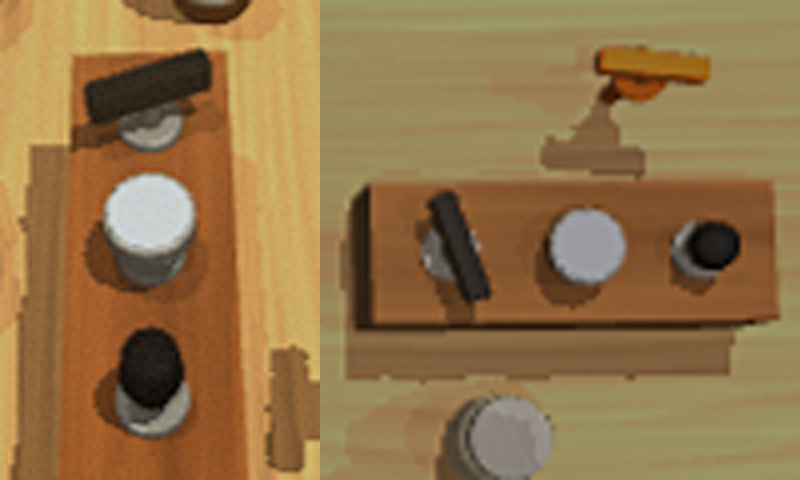

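```bash
cat > m.py <<'E'
from h import *
from scipy.optimize import least_squares
S=lambda u,v:(215+u/4,85+v/4); T=lambda u,v:(155+(u-480)/5,110+v/5)
# lid frame: origin hinge, a=-x along the lid from hinge, b=y, c=normal(upper face c0)
# lid shut: hole top = hopper (−10*.5.., 140+8.66): check plate offset from hinge
n=np.array([-.5,0,.866]);up=np.array([.866,0,.5])
hole=np.array([0,0,140])+10*n; hinge=np.array([192,0,258]); d=hole-hinge
print("shut hole rel hinge along,normal",d@up,d@n)
off=d@n
obs=[("side",S(87,85),(225,0)),("top",T(655,436),(225,0)),
("side",S(52,45),(255,30)),("side",S(37,94),(255,-30)),("top",T(592,478),(255,30)),("top",T(698,495),(255,-30)),
("side",S(170,38),(185,95)),("side",S(126,188),(185,-95)),("top",T(508,340),(185,95))]
def model(p):
    x,y,yaw,th=p; r=[]
    for c,uv,(a,b) in obs:
        loc=-a*up+off*n+np.array([0,b,0]); loc=R.from_rotvec([0,th,0]).apply(loc)+hinge
        w=R.from_rotvec([0,0,yaw]).apply(loc)+[x,y,0]; r.append(proj(c,w)-uv)
    return np.array(r)
best=min((least_squares(lambda p:model(p).ravel(),[500,250,yw,th],x_scale=[100,100,1,1],loss="soft_l1") for yw in(0,-.3,.3) for th in(.7,-.7)),key=lambda q:q.cost)
print("hopper x y yaw th",best.x.round(3),best.cost);print(model(best.x).round(1).tolist())
C=lambda u,v:(300+(u-320)/5,160+v/5);D=lambda u,v:(195+u/4,260+v/4)
for q in[(372,184),(774,181),(778,318),(370,324)]:print("rack",onz("top",C(*q),100).round())
for q in[(460,246),(441,197),(478,296)]:print("pin top",onz("top",C(*q),148).round(1))
for q in[(148,80),(90,96),(208,62)]:print("pin side",onz("side",D(*q),148).round(1))
print("therm",onz("top",C(588,246),141).round(1),onz("side",D(150,212),141).round(1))
print("tamp",onz("top",C(714,246),142).round(1))
for nm,uv,z in[("bottle",(272,196),180),("tin",(193,236),90),("jar",(336,246),90),("bowl",(270,256),50)]:print(nm,onz("top",uv,z).round())
E
python3 m.py
```

```text
shut hole rel hinge along,normal -225.272 3.811559999999998
hopper x y yaw th [ 5.59637e+02  2.34102e+02 -1.83000e-01  8.36000e-01] 4.972046487896851
[[-0.2, 0.3], [0.4, -1.2], [-0.4, 0.5], [-0.9, 0.0], [-0.3, -1.5], [0.4, -1.1], [-1.7, -0.7], [-0.9, 0.3], [-1.1, -0.8]]
rack [ 559. -121.  100.]
rack [ 558. -381.  100.]
rack [ 470. -379.  100.]
rack [ 469. -118.  100.]
pin top [ 514.5 -168.6  148. ]
pin top [ 545.2 -157.6  148. ]
pin top [ 483.3 -178.8  148. ]
pin side [ 518.8 -171.7  148. ]
pin side [ 487.8 -180.9  148. ]
pin side [ 551.6 -161.1  148. ]
therm [ 514.2 -249.8  141. ] [ 518.9 -247.7  141. ]
tamp [ 513.2 -328.5  142. ]
bottle [554.   6. 180.]
tin [439. 255.  90.]
jar [ 401. -200.   90.]
bowl [372.   9.  50.]
```

Measurements agree between views: hopper origin ≈ (560,234), yaw −0.18, lid 0.84 rad, pin ≈ (515,−170) with its bar at 18° to x. The arm goes up and over the hopper, jaws shut.

```bash
cat >> h.py <<'E'
def delta(p,yaw_deg=None):
    s=sense(); r=rot(s["ee_rot"]); d=r.inv().apply(np.asarray(p)-s["eef_pos"]); x=r.apply([1,0,0]); y=np.degrees(np.arctan2(x[1],x[0]))
    roll=0 if yaw_deg is None else -((yaw_deg-y+180)%360-180)/6
    print("t",round(s["time_s"],2),"pos",s["eef_pos"].round(1),"yaw",y.round(1),"F",s["force"].round(1),"w",round(s["grip_width"],3),"-> d",d.round(1),"roll",round(roll,2))
HO=np.array([560,234.,0]);HR=R.from_rotvec([0,0,-.183])
def hop(x,y,z): return HR.apply([x,y,z])+HO
E
python3 -c "
from h import *
delta(hop(50,0,380),-100.5)"
```

```text
t 0.2 pos [ 177.9 -493.8  239. ] yaw -70.2 F [ 0.7  0.4 -0.2] w 1.001 -> d [-530.1 -649.3 -140.5] roll 5.05
```

Emit:
move_arm:
  rows:
    - [[0,0,-60,0,-1],[0,0,-120,0,-1],[0,0,-150,0,-1],[-530,-650,-150,5,-1],[-530,-650,-150,5,-1],[-530,-650,-150,5,-1],[-530,-650,-150,5,-1],[-530,-650,-150,5,-1],[-530,-650,-150,5,-1],[-530,-650,-150,5,-1],[-530,-650,-150,5,-1],[-530,-650,-150,5,-1]]

```text
time_s: 1.7
eef_pos: [467.2, -11.6, 389.4]
ee_rot: [0.0, -0.642, 0.767, 0.0]
force: [0.0, -1.0, 0.6]
grip_width: 0.001
```

```bash
python3 -c "
from h import *
delta(hop(50,0,380),-100.5)"
```

```text
t 1.7 pos [467.2 -11.6 389.4] yaw -100.2 F [ 0.  -1.   0.6] w 0.001 -> d [-257.8  -97.9    9.5] roll 0.05
```

Emit:
move_arm:
  rows:
    - [[-258,-98,0,0,-1],[-258,-98,0,0,-1],[-258,-98,0,0,-1],[-258,-98,0,0,-1],[-258,-98,0,0,-1],[-258,-98,0,0,-1],[-258,-98,0,0,-1],[-258,-98,20,0,-1],[-258,-98,40,0,-1],[-258,-98,55,0,-1],[-258,-98,70,0,-1],[-258,-98,80,0,-1]]

```text
time_s: 3.2
eef_pos: [608.9, 224.1, 309.9]
ee_rot: [0.0, -0.641, 0.767, 0.0]
force: [-1.1, -0.6, 2.5]
grip_width: 0.0
```

Emit:
move_arm:
  rows:
    - [[0,0,12,0,-1],[0,0,24,0,-1],[0,0,36,0,-1],[0,0,48,0,-1],[0,0,60,0,-1],[0,0,72,0,-1],[0,0,82,0,-1],[0,0,90,0,-1],[0,0,96,0,-1],[0,0,100,0,-1],[0,0,103,0,-1]]

```text
time_s: 4.58
eef_pos: [609.0, 224.2, 206.8]
ee_rot: [0.0, -0.641, 0.767, -0.0]
force: [0.6, -0.0, 2.7]
grip_width: -0.001
```

Emit:
move_arm:
  rows:
    - [[0,0,2,0,-1],[0,0,4,0,-1],[0,0,5,0,-1],[0,0,6,0,-1]]

```text
time_s: 5.08
eef_pos: [609.0, 224.2, 200.9]
ee_rot: [0.001, -0.641, 0.767, -0.0]
force: [0.3, 0.3, 3.0]
grip_width: -0.001
```

Emit:
move_arm:
  rows:
    - [[0,0,2,0,-1],[0,0,4,0,-1],[0,0,6,0,-1]]

```text
time_s: 5.45
eef_pos: [609.0, 224.2, 194.7]
ee_rot: [0.001, -0.641, 0.767, -0.0]
force: [0.5, 0.1, 3.0]
grip_width: -0.001
```

Emit:
move_arm:
  rows:
    - [[0,0,1,0,-1],[0,0,2,0,-1],[0,0,3,0,-1]]

```text
time_s: 5.82
eef_pos: [609.1, 224.2, 193.5]
ee_rot: [0.001, -0.641, 0.767, -0.001]
force: [-5.9, -1.2, 16.2]
grip_width: 0.001
```

Emit:
move_arm:
  rows:
    - [[0,0,-1,0,-1],[0,0,-60,0,-1],[0,0,-110,0,-1],[0,0,-110,0,-1]]

```text
time_s: 6.32
eef_pos: [609.5, 224.4, 307.3]
ee_rot: [0.004, -0.641, 0.767, -0.002]
force: [0.4, 0.1, -0.6]
grip_width: 0.002
```

```bash
python3 -c "
from h import *
delta([515.5,-170,220],-71.5)"
```

```text
t 6.33 pos [609.5 224.4 307.3] yaw -100.2 F [ 0.4  0.1 -0.6] w 0.002 -> d [405.1  23.2  85.6] roll -4.79
```

Emit:
move_arm:
  rows:
    - [[405,23,0,-4.8,-0.1],[405,23,0,-4.8,-0.1],[405,23,0,-4.8,-0.1],[405,23,0,-4.8,-0.1],[405,23,0,-4.8,-0.1],[405,23,0,-4.8,-0.1],[405,23,0,-4.8,-0.1],[405,23,0,-4.8,-0.1],[405,23,40,-4.8,-0.1],[405,23,85,-4.8,-0.1],[405,23,85,-4.8,-0.1],[405,23,85,-4.8,-0.1]]

```text
time_s: 7.82
eef_pos: [516.4, -169.6, 222.1]
ee_rot: [-0.004, 0.812, -0.583, 0.004]
force: [-0.5, -0.2, -0.0]
grip_width: 0.45
```

```bash
python3 - <<'E'
from h import *
delta([515.5,-170,127],-71.5)
s=cam("side")["color"];t=cam("top")["color"]
def crop(i,x,y,w,h,k): return cv2.resize(i[y:y+h,x:x+w],None,fx=k,fy=k,interpolation=cv2.INTER_CUBIC)
cv2.imwrite("pics/c3.png",np.hstack([crop(s,195,130,140,190,3),crop(t,150,110,120,190,3)]))
print("pred hole side/top",proj("side",hop(-5,0,148.7)),proj("top",hop(-5,0,148.7)))
E
```

```text
t 7.83 pos [ 516.4 -169.6  222.1] yaw -71.4 F [-0.5 -0.2 -0. ] w 0.45 -> d [-0.1  2.  95.1] roll 0.02
pred hole side/top [243.14614377 162.57783957] [197.69493524 197.59877917]
```

View pics/c3.png

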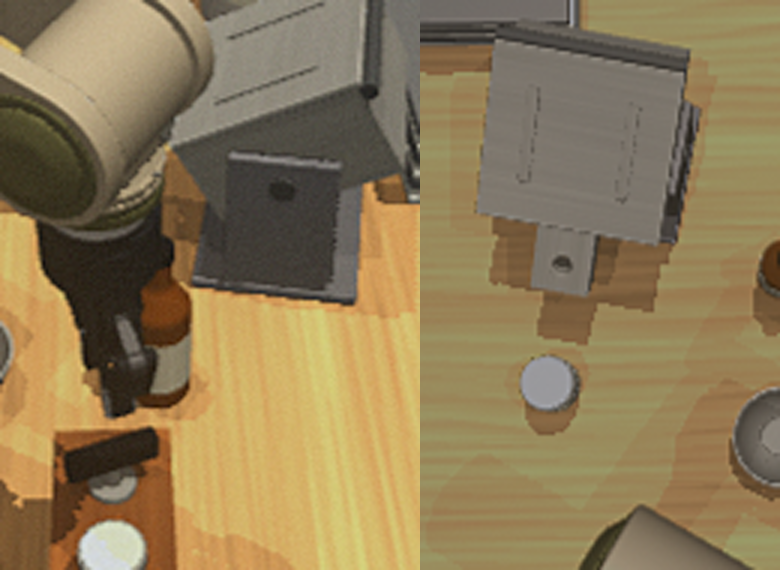

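The lid is shut; its hole is at top (197.7,197.7), exactly where predicted. Descend and grip the pin.

Emit:
move_arm:
  rows:
    - [[0,2,50,0,-0.1],[0,2,80,0,-0.1],[0,2,95,0,-0.1],[0,2,95,0,-0.1],[0,2,95,0,-1],[0,2,95,0,-1],[0,2,95,0,-1],[0,2,95,0,-1]]
  squeeze: 40

```text
time_s: 8.93
eef_pos: [516.3, -170.7, 128.8]
ee_rot: [-0.004, 0.812, -0.584, 0.006]
force: [0.4, 1.9, 6.4]
grip_width: 0.184
```

Emit:
move_arm:
  rows:
    - [[0,0,-20,0,-1],[0,0,-50,0,-1],[0,0,-85,0,-1],[0,0,-115,0,-1],[0,0,-130,0,-1],[0,0,-130,0,-1]]

```text
time_s: 9.68
eef_pos: [514.6, -170.7, 259.0]
ee_rot: [-0.004, 0.812, -0.584, 0.006]
force: [-0.7, -0.0, -2.1]
grip_width: 0.179
```

```bash
python3 - <<'E'
from h import *
delta([590,-150,200],-90)
s=cam("side")["color"];t=cam("top")["color"]
def crop(i,x,y,w,h,k): return cv2.resize(i[y:y+h,x:x+w],None,fx=k,fy=k,interpolation=cv2.INTER_CUBIC)
cv2.imwrite("pics/c4.png",np.hstack([crop(s,190,190,130,194,3),crop(t,290,150,110,194,3)]))
E
```

```text
t 9.68 pos [ 514.6 -170.7  259. ] yaw -71.4 F [-0.7 -0.  -2.1] w 0.179 -> d [  4.1 -77.3  60.1] roll 3.1
```

View pics/c4.png

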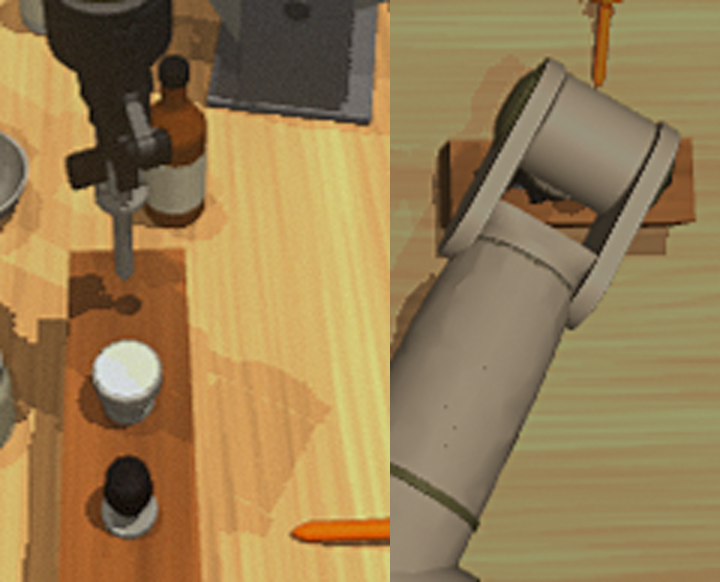

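The pin is held upright, clear of the rack, tip at crop (124,275). Since the tool can't tilt, I'll lean the pin 30° in the grip by pressing its shank against the rack's rear top edge.

```bash
python3 - <<'E'
from h import *
delta([590,-145,185],-90)
print("tip",onz("side",(231.3,281.7),138))
print("orange",onz("side",(287,368),7),onz("top",(360,163),10))
E
```

```text
t 9.78 pos [ 514.1 -170.5  257.5] yaw -71.4 F [ 0.   0.5 -1.7] w 0.178 -> d [ -0.2 -79.2  73.4] roll 3.1
tip [ 517.10627391 -168.90238887  138.        ]
orange [ 632.83635551 -303.88592886    7.        ] [ 683.81839308 -306.86247072   10.        ]
```

Emit:
move_arm:
  rows:
    - [[0,-40,0,1.5,-1],[0,-79,0,3.1,-1],[0,-79,0,3.1,-1],[0,-79,30,3.1,-1],[0,-79,60,3.1,-1],[0,-79,73,3.1,-1],[0,-79,73,3.1,-1]]
  squeeze: 25

```text
time_s: 10.75
eef_pos: [589.5, -145.4, 185.0]
ee_rot: [-0.004, 0.707, -0.707, 0.003]
force: [0.1, -1.1, -1.8]
grip_width: 0.179
```

Emit:
move_arm:
  rows:
    - [[0,10,0,0,-1],[0,18,0,0,-1],[0,25,0,0,-1],[0,32,0,0,-1],[0,38,0,0,-1],[0,44,0,0,-1],[0,50,0,0,-1]]

```text
time_s: 11.62
eef_pos: [539.9, -145.2, 184.8]
ee_rot: [-0.005, 0.707, -0.707, 0.005]
force: [5.7, 0.9, -3.6]
grip_width: 0.176
```

Emit:
move_arm:
  rows:
    - [[0,6,0,0,-1],[0,12,0,0,-1],[0,18,0,0,-1],[0,23,0,0,-1],[0,27,0,0,-1],[0,29,0,0,-1]]

```text
time_s: 12.38
eef_pos: [511.5, -145.4, 185.2]
ee_rot: [-0.006, 0.707, -0.707, 0.006]
force: [4.9, 0.2, -2.2]
grip_width: 0.18
```

```bash
python3 - <<'E'
from h import *
delta([510,-145,185],-90)
s=cam("side")["color"]
cv2.imwrite("pics/c5.png",cv2.resize(s[210:370,180:350],None,fx=4,fy=3.6 and 4,interpolation=cv2.INTER_CUBIC)[:600])
E
```

```text
t 12.38 pos [ 511.5 -145.4  185.2] yaw -90.0 F [ 4.9  0.2 -2.2] w 0.18 -> d [-0.4  1.5  0.1] roll 0.0
```

View pics/c5.png

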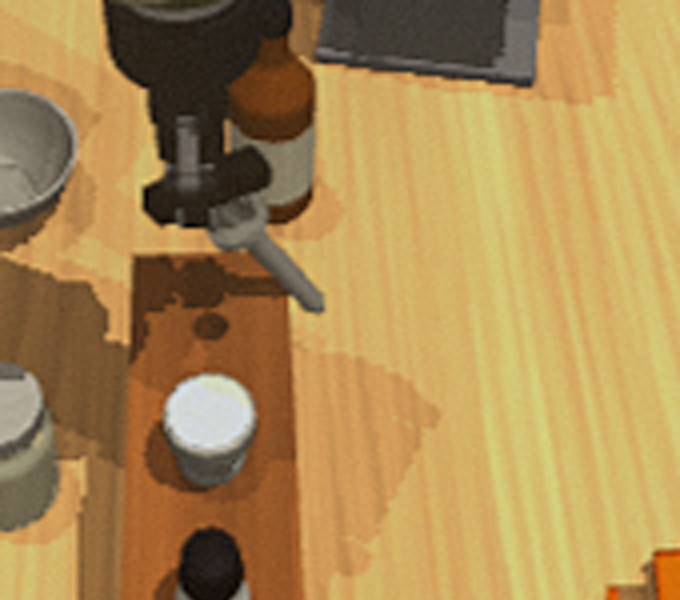

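```bash
cat >> h.py <<'E'
def onplane(n,uv,p,nv):
    o,d=ray(n,uv); return o+d*((np.asarray(p)-o)@nv)/(d@nv)
E
python3 - <<'E'
from h import *
a=onplane("side",(259.5,286.5),[0,-145,0],np.array([0,1,0]));b=onplane("side",(240,265.5),[0,-145,0],np.array([0,1,0]))
print(a,b,np.degrees(np.arctan2(a[0]-b[0],b[2]-a[2])),np.linalg.norm(a-b)); g=np.array([511.5,-145.4,196.2]);print(g-a,np.linalg.norm(g-a))
delta(hop(-83.5,0,330),-100.5)
E
```

```text
[ 581.17047142 -145.           82.53841135] [ 536.91473543 -145.          162.97392726] 28.819653773701145 91.8065487153997
[-69.67047142  -0.4        113.66158865] 133.31575796669586
t 12.47 pos [ 511.4 -145.5  185.2] yaw -90.0 F [ 5.1 -0.4 -0.4] w 0.178 -> d [-394.6   31.1 -145.4] roll 1.75
```

Emit:
move_arm:
  rows:
    - [[0,0,-10,0,-1],[0,0,-40,0,-1],[0,0,-90,0,-1],[0,0,-145,0,-1],[0,0,-145,0,-1]]
  squeeze: 60

```text
time_s: 13.1
eef_pos: [509.3, -145.8, 334.5]
ee_rot: [-0.007, 0.707, -0.707, 0.009]
force: [0.2, 0.6, -2.3]
grip_width: 0.18
```

```bash
python3 - <<'E'
from h import *
delta(hop(-83.5,0,330),-100.5)
E
```

```text
t 13.1 pos [ 509.3 -145.8  334.5] yaw -90.0 F [ 0.2  0.6 -2.3] w 0.18 -> d [-395.    31.4    2.2] roll 1.75
```

Emit:
move_arm:
  rows:
    - [[-395,31,0,1.75,-1],[-395,31,0,1.75,-1],[-395,31,0,1.75,-1],[-395,31,0,1.75,-1],[-395,31,0,1.75,-1],[-395,31,0,1.75,-1],[-395,31,0,1.75,-1],[-395,31,0,1.75,-1],[-395,31,0,1.75,-1],[-395,31,25,1.75,-1],[-395,31,50,1.75,-1],[-395,31,50,1.75,-1]]

```text
time_s: 14.6
eef_pos: [479.0, 247.7, 280.8]
ee_rot: [0.006, -0.639, 0.769, -0.008]
force: [-0.1, 0.3, -0.9]
grip_width: 0.173
```

```bash
python3 - <<'E'
from h import *
delta(hop(-83.5,0,284.6-11),-100.5)
n=np.array([-.5,0,.866]);H=np.array([-5,0,148.7])
s=cam("side")["color"];t=cam("top")["color"]
for k in(0,25,120):print(k,proj("side",hop(*(H+k*n))),proj("top",hop(*(H+k*n))))
def crop(i,x,y,w,h,k): return cv2.resize(i[y:y+h,x:x+w],None,fx=k,fy=k,interpolation=cv2.INTER_CUBIC)
cv2.imwrite("pics/c6.png",np.hstack([crop(s,190,70,100,120,5),crop(t,170,150,60,120,5)]))
E
```

```text
t 14.6 pos [479.  247.7 280.8] yaw -100.6 F [-0.1  0.3 -0.9] w 0.173 -> d [-1.3  1.5  7.1] roll -0.02
0 [243.14614377 162.57783957] [197.69493524 197.59877917]
25 [238.76161421 156.18517054] [196.28722799 200.82361619]
120 [221.15833011 130.51948221] [190.52421108 214.02578603]
```

View pics/c6.png

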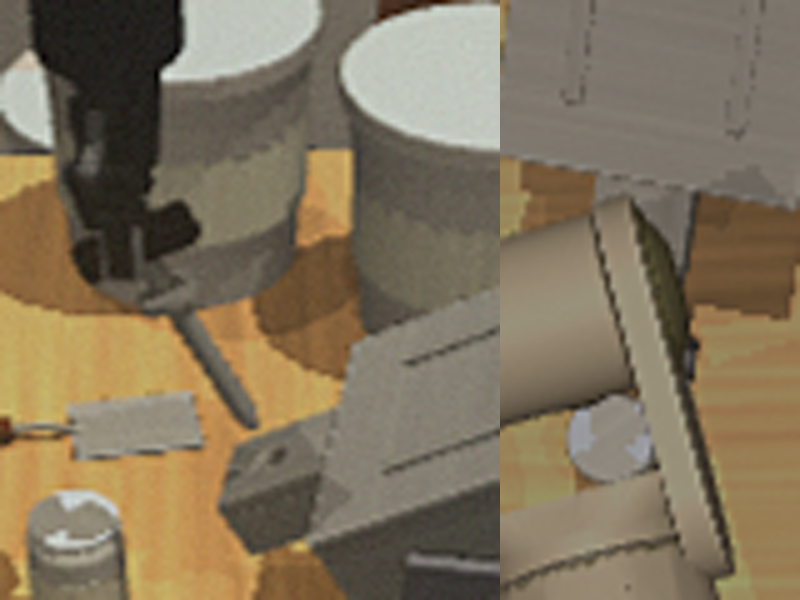

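```bash
python3 - <<'E'
from h import *
nv=HR.apply([0,1,0]); inv=lambda p:HR.inv().apply(p-HO)
tip=inv(onplane("side",(240.4,154.8),HO,nv)); hole=inv(onplane("side",(245,161.4),HO,nv))
s=sense(); r=rot(s["ee_rot"]); g=inv(s["eef_pos"]+r.apply([0,0,-11]))
print("tip",tip,"hole",hole,"grip",g)
n=np.array([-.5,0,.866]);up=np.array([.866,0,.5])
for a in(28,30,32): 
    t=g-132*np.array([-np.sin(np.radians(a)),0,np.cos(np.radians(a))]);print(a,"model tip",t,proj("side",hop(*t)),"vs axis",(t-[-5,0,148.7])@up,(t-[-5,0,148.7])@n)
print("seen tip-hole along slope/normal",(tip-hole)@up,(tip-hole)@n, "hole vs lid normal",(hole-[-5,0,148.7])@n,(hole-[-5,0,148.7])@up)
E
```

```text
tip [-1.27188253e+01 -7.38114991e-14  1.75804880e+02] hole [4.13439654e-01 5.76989391e-14 1.53612043e+02] grip [-81.7392248   -0.30670271 294.45632008]
28 model tip [-19.76897851  -0.30670271 177.90723783] [237.91915735 154.04982881] vs axis 1.8136835217698373 32.67795721415254
30 model tip [-15.7392248   -0.30670271 180.14096678] [239.31298003 153.54307509] vs axis 6.420314715505301 32.597489635504246
32 model tip [-11.78988192  -0.30670271 182.51397139] [240.68276786 152.99252361] vs axis 11.026947951980262 32.677840185686094
seen tip-hole along slope/normal -0.2761230237019543 25.78512921625906 hole vs lid normal 1.5471096304773917 7.14406036717849
```

Side view: the tip lies on the hole's axis (0.3 mm off along the slope), about 26 mm above the lid. Advance along the axis in small steps.

Emit:
move_arm:
  rows:
    - [[0,-5,8.7,0,-1],[0,-10,17.3,0,-1],[0,-12.5,21.6,0,-1],[0,-14,24.2,0,-1],[0,-15.5,26.8,0,-1]]
  squeeze: 30

```text
time_s: 15.38
eef_pos: [494.8, 246.1, 259.1]
ee_rot: [0.008, -0.639, 0.769, -0.008]
force: [-16.9, 0.7, 24.1]
grip_width: 0.175
```

Emit:
move_arm:
  rows:
    - [[0,-1.5,2.6,0,-1],[0,-3,5.2,0,-1],[0,-4,7,0,-1]]

```text
time_s: 15.75
eef_pos: [496.7, 247.1, 258.4]
ee_rot: [0.01, -0.64, 0.768, -0.007]
force: [-33.6, 2.2, 49.2]
grip_width: 0.177
```

Blocked on the lid's face; back off slightly and look.

Emit:
move_arm:
  rows:
    - [[0,2,-3.5,0,-1],[0,4,-7,0,-1],[0,4,-7,0,-1]]

```text
time_s: 16.12
eef_pos: [492.7, 247.7, 265.0]
ee_rot: [0.01, -0.64, 0.768, -0.007]
force: [0.3, 0.4, -2.9]
grip_width: 0.176
```

```bash
python3 - <<'E'
from h import *
delta(hop(-83.5,0,284.6-11),-100.5)
s=cam("side")["color"]
cv2.imwrite("pics/c7.png",cv2.resize(s[110:180,205:285],None,fx=8,fy=8,interpolation=cv2.INTER_CUBIC))
E
```

```text
t 16.12 pos [492.7 247.7 265. ] yaw -100.4 F [ 0.3  0.4 -2.9] w 0.176 -> d [ 1.2 14.6 -9. ] roll 0.01
```

View pics/c7.png

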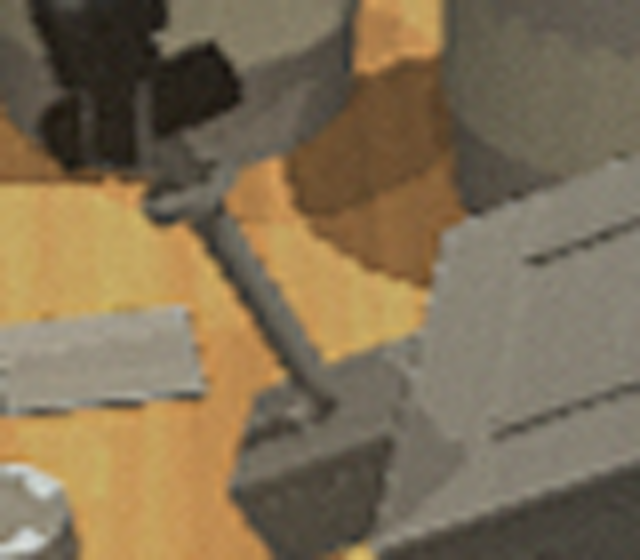

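Emit:
move_arm:
  rows:
    - [[0,10,-17.3,0,-1],[0,20,-34.6,0,-1],[0,30,-52,0,-1],[0,30,-52,0,-1]]

```text
time_s: 16.68
eef_pos: [461.7, 253.5, 318.1]
ee_rot: [0.011, -0.64, 0.768, -0.008]
force: [0.9, -0.0, -1.9]
grip_width: 0.177
```

```bash
python3 - <<'E'
from h import *
delta(hop(-83.5,0,284.6-11),-100.5)
s=np.mean([eyes.capture("side")["color"].astype(float) for _ in range(4)],0)
cam("side")
x0,y0,w,h,k=205,105,80,75,8
c=s[y0:y0+h,x0:x0+w]
g=np.clip(c*1.5,0,255).astype(np.uint8)
g=cv2.resize(g,None,fx=k,fy=k,interpolation=cv2.INTER_CUBIC)
up=np.array([.866,0,.5]);H=np.array([-5,0,148.7])
for a,b in[(0,0),(-30,30),(-30,-30),(40,30),(40,-30)]:
    p=proj("side",hop(*(H+a*up+[0,b,0])));print(a,b,p)
    cv2.circle(g,tuple(((p-[x0,y0]+.5)*k).astype(int)),3,(0,0,255),-1)
cv2.imwrite("pics/c8.png",g)
E
```

```text
t 16.68 pos [461.7 253.5 318.1] yaw -100.4 F [ 0.9 -0.  -1.9] w 0.177 -> d [  1.6 -15.5  44.9] roll 0.02
0 0 [243.14614377 162.57783957]
-30 30 [236.05407873 159.56498418]
-30 -30 [232.59149111 172.32667076]
40 30 [256.52808466 151.85111776]
40 -30 [253.7516475  164.64995043]
```

View pics/c8.png

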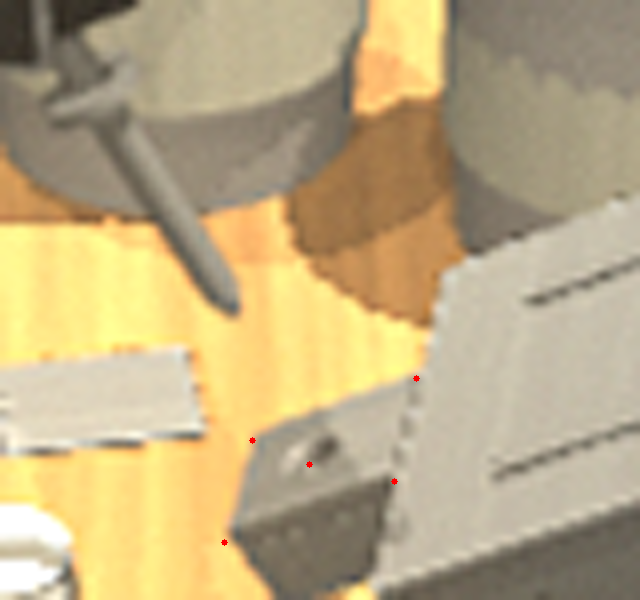

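The hole sits at c8 (313,452); the tip, at (230,308), is about 5 mm up-slope of the hole's axis. Shift down the slope and retry gently.

Emit:
move_arm:
  rows:
    - [[1.5,4.3,2.5,0,-1],[1.5,-5.7,19.8,0,-1],[1.5,-15.7,37.1,0,-1],[1.5,-22.2,48.4,0,-1],[1.5,-24.2,51.9,0,-1],[1.5,-25.7,54.5,0,-1]]

```text
time_s: 17.68
eef_pos: [488.4, 246.8, 261.4]
ee_rot: [0.009, -0.64, 0.769, -0.007]
force: [-0.4, 0.1, -2.2]
grip_width: 0.174
```

Emit:
move_arm:
  rows:
    - [[0,-1.5,2.6,0,-1],[0,-3,5.2,0,-1],[0,-4,7,0,-1]]

```text
time_s: 18.05
eef_pos: [492.5, 246.1, 254.4]
ee_rot: [0.009, -0.64, 0.769, -0.007]
force: [-0.3, 0.5, -0.7]
grip_width: 0.181
```

Emit:
move_arm:
  rows:
    - [[0,-2,3.5,0,-1],[0,-4,7,0,-1],[0,-6,10.4,0,-1]]

```text
time_s: 18.42
eef_pos: [497.9, 245.6, 243.7]
ee_rot: [0.008, -0.64, 0.768, -0.006]
force: [-3.8, 3.4, -0.2]
grip_width: 0.175
```

Emit:
move_arm:
  rows:
    - [[0,-2,3.5,0,-1],[0,-4,7,0,-1],[0,-6,10.4,0,-1]]

```text
time_s: 18.8
eef_pos: [503.7, 244.8, 233.0]
ee_rot: [0.008, -0.64, 0.768, -0.005]
force: [-5.5, 4.3, -1.2]
grip_width: 0.176
```

It's in the hole. Yield a bit to the side forces and continue.

Emit:
move_arm:
  rows:
    - [[-1,-2,4.3,0,-1],[-1.5,-4,7.8,0,-1],[-1.5,-6.5,12,0,-1],[-1.5,-9,16.4,0,-1]]

```text
time_s: 19.3
eef_pos: [512.9, 244.6, 216.3]
ee_rot: [0.007, -0.64, 0.768, -0.005]
force: [-6.6, 1.5, -1.2]
grip_width: 0.174
```

Emit:
move_arm:
  rows:
    - [[0,-2.5,4.3,0,-1],[0,-5,8.7,0,-1],[0,-7.5,13,0,-1],[0,-10,17.3,0,-1]]

```text
time_s: 19.8
eef_pos: [522.3, 242.9, 198.5]
ee_rot: [0.006, -0.64, 0.768, -0.004]
force: [-7.6, 1.5, -0.8]
grip_width: 0.177
```

Emit:
move_arm:
  rows:
    - [[0,-1.5,4.3,0,-1],[0,-3.5,8.7,0,-1],[0,-6,13,0,-1],[0,-8.5,17.3,0,-1]]

```text
time_s: 20.3
eef_pos: [530.9, 241.4, 181.0]
ee_rot: [0.006, -0.64, 0.768, -0.004]
force: [-3.9, 0.7, -1.5]
grip_width: 0.175
```

Emit:
move_arm:
  rows:
    - [[0,-1,1.7,0,-1],[0,-2,3.5,0,-1],[0,-2.5,4.5,0,-1],[0,-3,5.2,0,-1]]

```text
time_s: 20.8
eef_pos: [533.7, 240.9, 175.8]
ee_rot: [0.006, -0.64, 0.768, -0.004]
force: [-5.6, 0.5, -1.0]
grip_width: 0.172
```

Small steps until the collar seats.

Emit:
move_arm:
  rows:
    - [[0,-1,1.7,0,-1],[0,-2,3.5,0,-1]]

```text
time_s: 21.05
eef_pos: [534.6, 241.0, 173.9]
ee_rot: [0.005, -0.64, 0.768, -0.003]
force: [-23.6, 0.1, 22.4]
grip_width: 0.173
```

Emit:
move_arm:
  rows:
    - [[0,-1,1.7,0,-1],[0,-1.5,2.6,0,-1]]

```text
time_s: 21.3
eef_pos: [534.6, 241.1, 173.9]
ee_rot: [0.004, -0.64, 0.768, -0.002]
force: [-25.2, -1.2, 25.1]
grip_width: 0.174
```

Seated: force along the normal and depth ≈ 94 mm. Unload, open, retreat upward, and check.

Emit:
move_arm:
  rows:
    - [[0,0.7,-1,0,-1],[0,0.7,-1,0,0.3],[0,0.7,-1,0,0.3],[0,0.7,-1,0,0.3],[0,0.7,-1,0,0.3],[0,0.7,-30,0,0.3],[0,0.7,-80,0,0.3],[0,0.7,-130,0,0.3],[0,0.7,-160,0,0.3],[0,0.7,-160,0,0.3]]

```text
time_s: 22.55
eef_pos: [533.0, 241.0, 336.1]
ee_rot: [0.006, -0.64, 0.768, -0.003]
force: [0.9, 0.9, -0.9]
grip_width: 0.649
```

Emit:
move_arm:
  rows:
    - [[100,200,0,0,0.3],[100,200,0,0,0.3],[100,200,0,0,0.3],[100,200,0,0,0.3],[100,200,0,0,0.3],[100,200,0,0,0.3],[100,200,0,0,0.3]]

```text
time_s: 23.42
eef_pos: [319.0, 178.6, 332.3]
ee_rot: [0.006, -0.64, 0.768, -0.003]
force: [0.1, 0.5, 0.4]
grip_width: 0.651
```

```bash
python3 - <<'E'
from h import *
delta([0,0,0])
s=cam("side")["color"];t=cam("top")["color"]
def crop(i,x,y,w,h,k): return cv2.resize(i[y:y+h,x:x+w],None,fx=k,fy=k,interpolation=cv2.INTER_CUBIC)
cv2.imwrite("pics/c9.png",np.hstack([crop(s,200,85,130,150,4),crop(cv2.resize(t,None,fx=1,fy=1),160,120,70,150,4)]))
cv2.imwrite("pics/full.png",t)
n=np.array([-.5,0,.866]);H=np.array([-5,0,148.7])
for k in(0,37,48):print(k,(proj("side",hop(*(H+k*n)))-[200,85])*4,(proj("top",hop(*(H+k*n)))-[160,120])*4+[520,0])
E
```

```text
t 23.43 pos [319.  178.6 332.3] yaw -100.4 F [0.1 0.5 0.4] w 0.651 -> d [234.7 285.6 327.8] roll 0
0 [172.58457506 310.31135827] [670.77974095 310.3951167 ]
37 [146.48691901 272.26082732] [662.38493229 329.62630958]
48 [138.55843346 260.7010503 ] [659.81539099 335.51272657]
```

View pics/c9.png

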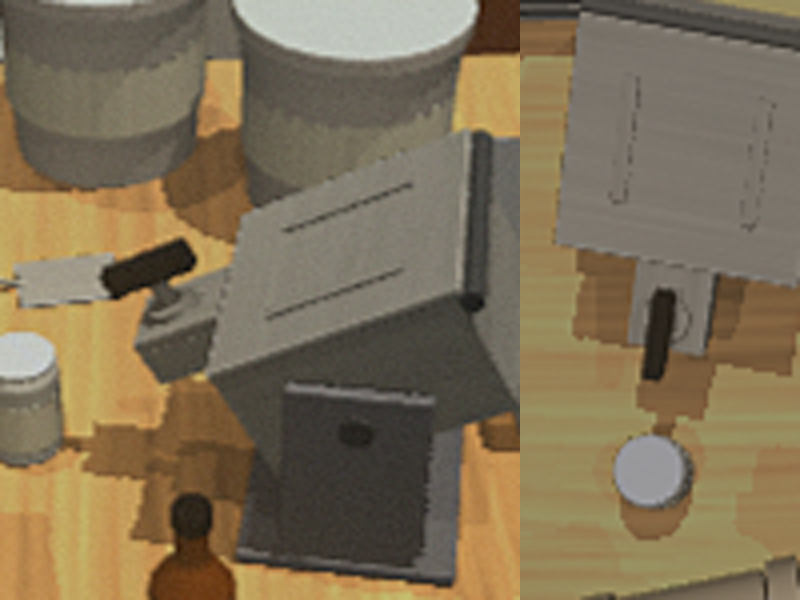

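The picture shows the lid shut and the collar on the tongue. The handle's centre is at side (148,268) and top (659,333), within about 1 image pixel of the seated prediction (146,272) / (661,332).

```bash
python3 -c "
from rig import ctrl
print(ctrl.finish_job())"
```

```text
the job is handed in; nothing more can be done
None
```

I shut the lid and put the locking pin through the lid's tongue and the boss. Its collar is resting on the lid, and I let go of it there. The job was handed in at about 23.5 s, and no verdict was reported.

**How it went:**
- **Lid:** I pushed it down with the closed fingertips until it met its stop at about 16 N.
- **Pin:** The tool cannot tilt, so I leaned the pin about 30° in the grip by pressing its shank against the rack's rear top edge.
- **Insertion:** My first try hit the lid about 5 mm up the slope from the hole, with a force of about 60 N (limit 120 N at the wrist). I backed off, re-measured, and the second try went in.

**Last checks:**
- **Seating:** The pin went in about 94 mm before it stopped against roughly 34 N. In both camera views the handle was within about 1 pixel (2–3 mm) of where a seated pin should be, and the lid looked shut.
- **Robot:** The gripper was clear of everything, with no force on it.
- **Bench:** I saw nothing moved around the hopper. I did not re-check the rack's other two rods or the jar and bowl after the insertion; at the last look they were in place.

**What didn't agree or go to plan:**
- The two cameras differed by about 3–4 mm.
- The orange look-alike pin was standing at the start and was lying on the bench by the time I lifted the locking pin. I don't know why; I was not working near it.

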